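# Change over the vial trays

## Task

Push the empty vial tray, which is standing out of its unit, fully home with the fingertips; then hook a fingertip behind the lip of the other tray, the one with the vials, and draw it out to its stop. Do not pinch either tray by its lip, do not touch the vials, and keep them upright in their wells. Leave the timer, weight, dropper bottle and beaker where they stand.

Things in the scene. Friction and masses are not known exactly. Their poses are not given: they have to be found in the camera images.
- unit_empty: Vial-tray unit screwed to the bench (fixed; the one with the empty tray, which starts standing out): grey-white housing 170 (x) x 130 (y) x 72 mm high with a clear hood and an open front; feet reach 76 mm either side. Origin: centre of its underside. Its front faces its own -x. Its tray slides along the unit's x axis and projects from the front even when home.
- unit_full: Vial-tray unit screwed to the bench (fixed; the one whose tray holds three vials and starts home): grey-white housing 170 (x) x 130 (y) x 72 mm high with a clear hood and an open front; feet reach 76 mm either side. Origin: centre of its underside. Its front faces its own -x. Its tray slides along the unit's x axis and projects from the front even when home.
- tray_empty (a joint): Position of the empty tray in m: 0 = fully home (end stop), 0.110 = fully out (end stop), growing as it moves out along its unit's -x. About 2 N of friction (3 N at 0.1 m/s), no spring: it stays where it is left.
- tray_full (a joint): Position of the tray with the vials in m: 0 = fully home, 0.110 = drawn fully out (end stop), growing along its unit's -x. About 2 N of friction (3 N at 0.1 m/s), no spring: it stays where it is left.
- empty_push (a point): Middle of the flat outer front face of the empty tray (106 mm wide, from 6 to 42 mm above the bench), 24 mm above the bench; pushing it along the unit's +x slides the tray home. Axes parallel to the unit's.
- full_hook (a point): Point on the REAR face of the lip of the full tray (the side towards the housing), at mid width, 30 mm above the bench. Behind it an empty pocket, 100 mm wide (y), floor 10 mm above the bench, reaches 50 mm back to the housing face when the tray is home; with the tray out, the 24 mm high well plate starts 55 mm behind the lip. Axes parallel to the unit's, -x = outwards.
- lip_full: Lip of the full tray: upright metal strip 100 mm wide across the tray's front, topped by a 10 mm round bar (top 51 mm above the bench) that overhangs its rear face by 2 mm. With the front plate it is 11 mm thick. Origin: at the unit's origin, shifted with the tray.
- front_full: White front plate fixed to the outside of that lip (6 mm thick, top 42 mm above the bench). Origin: that of its unit, shifted with the tray.
- lip_empty: Lip of the empty tray: upright metal strip 100 mm wide across the tray's front, topped by a 10 mm round bar (top 51 mm above the bench) that overhangs its rear face by 2 mm. With the front plate it is 11 mm thick. Origin: at the unit's origin, shifted with the tray.
- front_empty: Front plate of the empty tray, as front_full.
- timer: Bystander: lab timer lying on its back, 62 x 62 x 18 mm, loose. Origin: centre of its underside.
- weight: Bystander: brass weight, 29 mm across, 50 mm high, loose. Origin: centre of its underside.
- dropper: Bystander: brown dropper bottle, 33 mm across, 94 mm high, loose. Origin: centre of its underside.
- beaker: Bystander: low beaker, 73 x 83 x 98 mm, loose. Origin: centre of its underside.
- vial_1: Glass vial with screw cap, 21 mm across, 50 mm high, standing loose in a well of the full tray, its top 60 mm above the bench. Origin: centre of its underside.
- well_1 (a point): Floor centre of the well of vial_1 (23.5 mm wide, 14 mm deep, floor 10 mm above the bench); moves with the tray.
- vial_2: Glass vial with screw cap, 21 mm across, 50 mm high, standing loose in a well of the full tray, its top 60 mm above the bench. Origin: centre of its underside.
- well_2 (a point): Floor centre of the well of vial_2 (23.5 mm wide, 14 mm deep, floor 10 mm above the bench); moves with the tray.
- vial_3: Glass vial with screw cap, 21 mm across, 50 mm high, standing loose in a well of the full tray, its top 60 mm above the bench. Origin: centre of its underside.
- well_3 (a point): Floor centre of the well of vial_3 (23.5 mm wide, 14 mm deep, floor 10 mm above the bench); moves with the tray.

How it is judged:
By the outcome, as a careful person would: the job done as asked, in the order asked, and still so for the second after the job is handed in, with the robot touching nothing.
It also fails if it takes over 51 s, if anything falls off the work surface, if the arm or the gripper's body presses on something with over 40 N, if the wrist force passes 120 N, or if a joint passes its speed limit or range.

## Robot

A 6-joint arm with a two-finger parallel gripper is mounted at the origin on a cart in front of the work surface, level with it; the furniture and walls round the work are solid. World frame = base frame: x ahead of the robot, y to its left, z up, the work surface at z = 0. Lengths are in m, angles in rad, forces in N, time in s.
With the tool pointing down it reaches from about 0.3 to 0.875 m from the base axis. Payload 6.4 kg.
Tool frame: the origin (TCP) lies on the centre line of the jaws, within the pads' length; the fingertips stand 25 mm ahead of it and the grasp point (between the pads) lies 6 mm ahead of it (ctrl.tips_ahead is the z of the fingertips in the tool frame, in m); z points along the fingers, x is the direction in which the jaws open and shut, and the axes are right-handed (so a half turn about z gives the same grasp; the last joint's range is limited). The gripper opens to 85 mm and grips with 20 to 120 N. Pads are 22 mm wide; open, the fingers measure 114 mm over their backs; the gripper's body (76 mm by 85 mm) begins 54 mm behind the grasp point. The pads swing forward as they close: fully open they stand 13 mm farther back than shut.
Start: joints at [-1.424, 0.181, 1.607, -0, 1.354, -0.206], TCP at [0.199, -0.54, 0.256] pointing down, gripper open.
Joint ranges: [-2.99, 2.99], [-0.89, 2.07], [0.3, 2.58], [-1.14, 4.28], [0, 2.63], [-3.12, 3.12]. Speed limits (rad/s): [2.57, 2.57, 3.01, 3.14, 3.14, 3.14].

## Interface

Orientations are given as a unit quaternion [w, x, y, z].
In Python, from bench import ctrl gives the robot as it stands.
- The arm moves only by the shell command python3 -m pendant 'ROWS'. ROWS is JSON, a list that holds one entry, the list of rows, each a list of 7 numbers: the shift along the tool's x, y, z in m, then the turn, a rotation vector about the tool's x, y, z in rad, then the closure, from -1 (fully open) to 1 (shut). A call has 1 to 10 rows; each row shifts and turns the commanded pose from where the row before left it, along the tool's axes as they then stand; what a row does not reach is not made up. A row lasts 1/10 s, in which the tool goes at most 50 mm and 8.59 degrees, less where a joint would pass 70% of its speed; a pose out of reach is approached as far as the arm can. A call with a gripper value outside its range is refused whole. The fingers move at their own pace and stop on an object; the grip force is fixed at half the most. Time passes only in rows, so rows that do not move let the fingers close. It gives the time, the measured TCP pose, the force and the opening at its end, in the units of the state.
- ctrl.get_obs(): the state, without advancing time (a new reading comes with each control period).
- ctrl.camera(name): name is "scene" or "top" or "wrist"; returns (picture, depth): 420x560x3 uint8, red, green, blue; 420x560 float32, m along the optical axis (not along the pixel's ray), 0 where there is no reading.
- ctrl.calibration(name): a dict with "fov_y" (degrees; the focal length in pixels is half the picture's height over the tangent of half this angle, whatever the lens; pixels are square), "cx", "cy" (the principal point, pixels), "camera_from_world" (4x4, takes a point from world to camera coordinates). Camera axes: x right, y down, z forward; pixel columns grow to the right and rows downward; lengths in m; the calibration is good to about 2 mm. A picture is of the moment at which its call begins: read the wrist's pose just before it. calibration takes no time and is no camera call; for the wrist camera it gives the pose at the moment of the call.
- ctrl.hand_in(): hands the job in, once; it reports no verdict.
The state is a dict: "time_s": time; "q": joint angles; "dq": joint speeds; "joint_efforts": joint torques, N m; "eef_pos": TCP position; "eef_rot": TCP orientation; "wrist_force": force on the tool from outside, world axes, zero at the start; "torque": the same for the moment, N m; "opening": opening from 0.0 (shut) to 1.0 (fully open).
Only numpy, scipy, OpenCV 4.12 (cv2) and the standard library are available. Lean on these libraries where they do the work, as an engineer would, in place of code of your own. Each camera call takes 0.05 s, during which the arm holds its last target.

## Working session

There is one attempt and no reset: what is moved stays moved. The work goes in short steps, Python scripts to look and compute and a shell command to move; the robot and the scene stay as the last step left them, time stands still between calls to the robot, and variables do not carry over. Pictures are saved under pics/ and viewed, and the job is handed in when it is done.

```bash
ls; mkdir -p pics; cat > h.py <<'E'
import numpy as np, cv2
from bench import ctrl
def snap(name,tag):
    im,d=ctrl.camera(name); cv2.imwrite(f'pics/{tag}.png',im[:,:,::-1]); np.savez(f'pics/{tag}.npz',im=im,d=d); return im,d
def K(name):
    c=ctrl.calibration(name); return 210/np.tan(np.radians(c['fov_y'])/2),c['cx'],c['cy'],np.array(c['camera_from_world'])
def ray(name,u,v,z):
    f,cx,cy,T=K(name); R=T[:3,:3];t=T[:3,3]; o=-R.T@t; d=R.T@np.array([(u-cx)/f,(v-cy)/f,1]); return o+d*(z-o[2])/d[2]
def pt(name,u,v,dep):
    f,cx,cy,T=K(name); p=np.array([(u-cx)/f*dep,(v-cy)/f*dep,dep]); return T[:3,:3].T@(p-T[:3,3])
def cloud(name,d):
    f,cx,cy,T=K(name); v,u=np.mgrid[:420,:560]; p=np.stack([(u-cx)/f*d,(v-cy)/f*d,d],-1); return (p-T[:3,3])@T[:3,:3]
E
python3 - <<'E'
from h import *
snap('top','top0'); snap('scene','scene0')
print(ctrl.get_obs()); print(ctrl.calibration('top')); print(ctrl.tips_ahead)
E
```

```text
pics
{'time_s': 0.1, 'q': array([-1.42429533e+00,  1.81473495e-01,  1.60788794e+00,  2.10778664e-05,
        1.35378857e+00, -2.06309840e-01]), 'dq': array([-6.39634969e-04, -2.87494823e-03, -1.71193206e-03, -6.28088999e-07,
       -2.40600581e-04, -1.32109621e-03]), 'joint_efforts': array([ 3.36184958e-04, -4.45875335e+01, -3.52238274e+01, -2.81754537e-04,
        4.17408737e-03,  7.01414990e-06]), 'eef_pos': array([ 0.19863443, -0.5391282 ,  0.25548011]), 'eef_rot': array([-5.73876701e-04,  8.20223074e-01, -5.72043270e-01, -5.26404861e-04]), 'wrist_force': array([ 0.40356482,  0.67518635, -0.15199513]), 'torque': array([ 0.03463068,  0.02718097, -0.03199866]), 'opening': 1.000782879641658}
{'fov_y': 46.728545460018516, 'cx': 280.17873274127084, 'cy': 211.21740238094878, 'camera_from_world': array([[ 2.86747733e-02, -9.99584739e-01,  2.84727264e-03,
         3.92511795e-03],
       [-9.95625085e-01, -2.88143670e-02, -8.88843219e-02,
         6.16493998e-01],
       [ 8.89294540e-02, -2.86078284e-04, -9.96037886e-01,
         1.43661882e+00],
       [ 0.00000000e+00,  0.00000000e+00,  0.00000000e+00,
         1.00000000e+00]])}
0.025
```

View pics/top0.png

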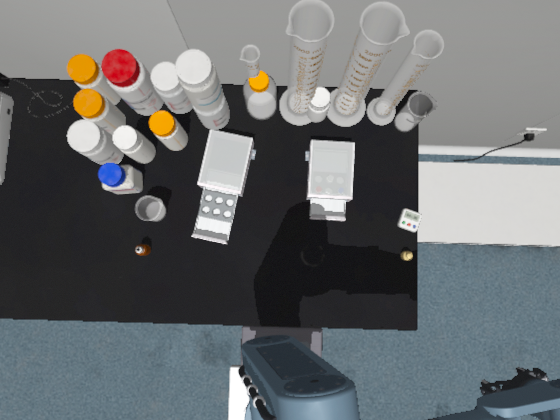

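View pics/scene0.png

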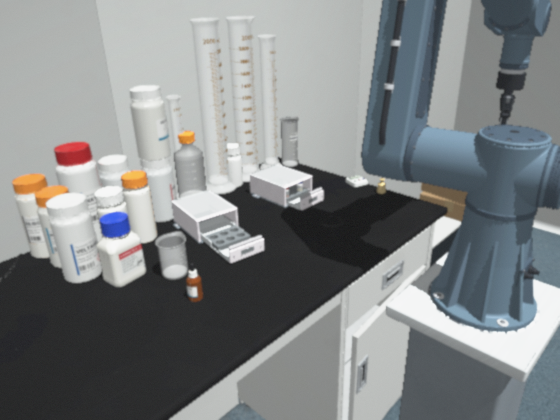

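The top view shows the empty tray standing out on the left, with its lip around (211,239). The full tray is home on the right, lip around (327,214). I'll enlarge both.

```bash
python3 - <<'E'
from h import *
im=np.load('pics/top0.npz')['im'];d=np.load('pics/top0.npz')['d']
c=im[120:260,180:370,::-1]
cv2.imwrite('pics/crop1.png',cv2.resize(c,None,fx=4.2,fy=4.2,interpolation=cv2.INTER_CUBIC))
P=cloud('top',d)
for n,(u0,u1,v0,v1) in dict(e=(185,260,125,250),f=(300,362,135,225)).items():
    sub=P[v0:v1,u0:u1].reshape(-1,3); 
    m=(sub[:,2]>.06)&(sub[:,2]<.085); q=sub[m]
    r=cv2.minAreaRect((q[:,:2]*1000).astype(np.float32)); print(n,'hood',r,np.median(q[:,2]),cv2.boxPoints(r))
    m=(sub[:,2]>.03)&(sub[:,2]<.056);q=sub[m]; print(len(q),q[:,:2].min(0),q[:,:2].max(0))
E
```

```text
e hood ((764.9246826171875, 188.06033325195312), (134.0841827392578, 188.71371459960938), 79.80023193359375) 0.07104389625045518 [[660.18713  138.78653 ]
 [845.91846  105.368965]
 [869.66223  237.33414 ]
 [683.9309   270.7517  ]]
247 [0.51534837 0.10929724] [0.87438272 0.3169821 ]
f hood ((741.0338134765625, -126.00857543945312), (130.88539123535156, 172.004150390625), 88.2235107421875) 0.0709418965426939 [[ 653.0443   -188.7537  ]
 [ 824.9658   -194.08594 ]
 [ 829.0233    -63.26346 ]
 [ 657.1018    -57.931213]]
194 [ 0.59358256 -0.18567363] [ 0.81674491 -0.05901993]
```

View pics/crop1.png

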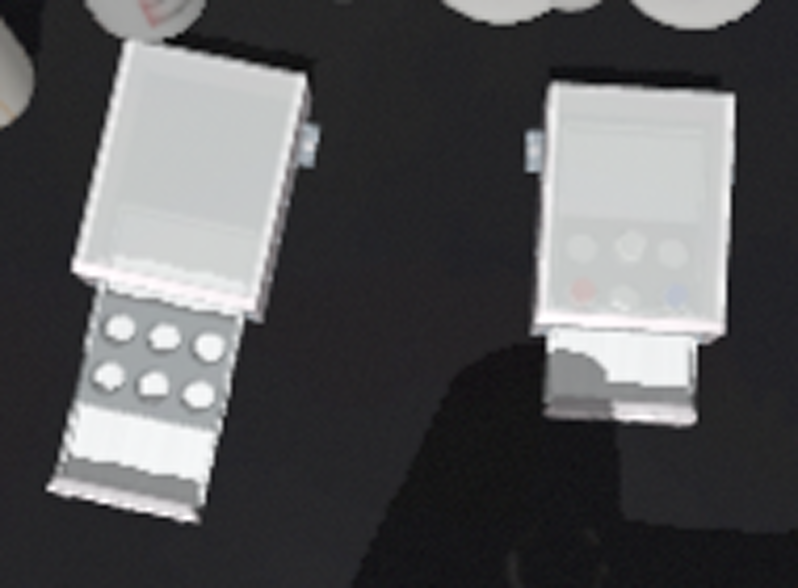

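```bash
python3 - <<'E'
from h import *
def R(u,v,z): return ray('top',180+(u+.5)/4.2-.5,120+(v+.5)/4.2-.5,z)[:2]
def rep(n,TL,TR,BL,BR,L,Rr):
    a,b,c,e=[R(*p,.072) for p in (TL,TR,BL,BR)]
    x=(a+b-c-e)/2; y=(a+c-b-e)/2; cen=(a+b+c+e)/4
    print(n,'cen',cen,'len',np.hypot(*x),'wid',np.hypot(*y),'yaw x',np.degrees(np.arctan2(x[1],x[0])),'yaw y',np.degrees(np.arctan2(-y[0],y[1])))
    l,r=R(*L,.049),R(*Rr,.049); m=(l+r)/2;w=l-r; print(' lip',l,r,'mid',m,'w',np.hypot(*w),'yaw',np.degrees(np.arctan2(-w[0],w[1])))
    ya=np.arctan2(x[1],x[0]); v=m-cen; print(' lip local',v@[np.cos(ya),np.sin(ya)],v@[-np.sin(ya),np.cos(ya)])
rep('e',(128,42),(308,75),(75,270),(262,310),(50,490),(200,520))
rep('f',(550,83),(734,95),(534,330),(724,338),(545,416),(694,423))
E
```

```text
e cen [0.75607789 0.18653998] len 0.16784638853348144 wid 0.1314847516701161 yaw x -9.723178430748737 yaw y -9.693892452995255
 lip [0.53236072 0.28116884] [0.51435837 0.17500377] mid [0.52335955 0.22808631] w 0.10768057619084694 yaw -9.624068855959862
 lip local -0.23639207869223247 0.0016461567763166444
f cen [ 0.73874025 -0.1241144 ] len 0.17400892967739087 wid 0.13118526057829524 yaw x -1.8882324801912433 yaw y -1.4326654519612734
 lip [ 0.59454842 -0.06546135] [ 0.59263503 -0.17068295] mid [ 0.59359173 -0.11807215] w 0.10523898998008875 yaw -1.0417749827215959
 lip local -0.1452688046280898 0.0012563421128901615
```

Fits match the given sizes: 168–174 × 131 mm hoods and lips 105–108 mm wide. unit_empty is at (0.757, 0.187) with yaw −9.7° and its tray about 0.09 out. unit_full is at (0.740, −0.125) with yaw about −1.6°. Next I turn the tool so its x lies across the unit, shut the gripper, and start the traverse.

```bash
python3 -m pendant '[[[0,0,0,0,0,0.1044,1],[0,0,0,0,0,0.1044,1],[0,0,0,0,0,0.1044,1],[0,0,0,0,0,0.1044,1],[0,0,0,0,0,0.1044,1],[-0.03,-0.007,0,0,0,0,1],[-0.045,-0.007,0,0,0,0,1],[-0.045,-0.007,0,0,0,0,1],[-0.045,-0.007,0,0,0,0,1],[-0.045,-0.007,0,0,0,0,1]]]'
python3 -m pendant '[[[-0.045,-0.007,0,0,0,0,1],[-0.045,-0.007,0,0,0,0,1],[-0.045,-0.007,0,0,0,0,1],[-0.045,-0.007,0,0,0,0,1],[-0.045,-0.007,0,0,0,0,1],[-0.045,-0.007,0,0,0,0,1],[-0.045,-0.007,0,0,0,0,1],[-0.045,-0.007,0,0,0,0,1],[-0.045,-0.007,0,0,0,0,1],[-0.03,-0.007,0,0,0,0,1]]]'
```

```text
time_s: 1.1
eef_pos: [0.2687, -0.3365, 0.2558]
eef_rot: [0.0, -0.645, 0.765, 0.0]
wrist_force: [0.4, 0.2, -1.0]
opening: 0.001
time_s: 2.1
eef_pos: [0.4108, 0.0813, 0.2562]
eef_rot: [0.0, -0.646, 0.764, 0.0]
wrist_force: [1.1, -0.3, -0.4]
opening: -0.003
```

```bash
python3 -m pendant '[[[-0.035,-0.0046,0,0,0,0,1],[-0.035,-0.0046,0,0,0,0,1],[-0.035,-0.0046,0,0,0,0,1],[-0.035,-0.0046,0,0,0,0,1],[-0.022,-0.0046,0,0,0,0,1],[0,0,0,0,0,0,1]]]'
python3 - <<'E'
from h import *
print(ctrl.tips_ahead, ctrl.get_obs()['eef_pos']); np.savez('pics/kw1.npz',T=K('wrist')[3]); snap('wrist','w1'); snap('scene','s1')
E
```

```text
time_s: 2.7
eef_pos: [0.4609, 0.2365, 0.2557]
eef_rot: [-0.0, -0.646, 0.763, 0.0]
wrist_force: [0.9, -0.3, -0.0]
opening: -0.004
0.025 [0.46089006 0.23646249 0.2557479 ]
```

View pics/w1.png

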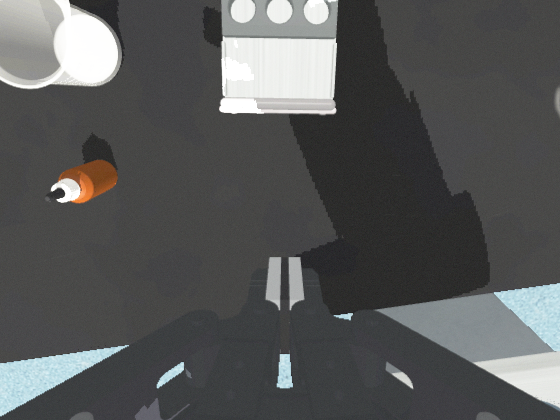

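View pics/s1.png

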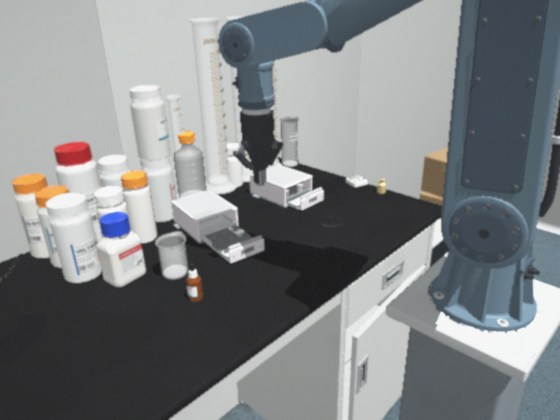

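The wrist view shows the empty tray's lip level, from (220,107) to (336,107), with the shut fingertips at about (285,258).

```bash
python3 - <<'E'
from h import *
for a in [(220,102),(336,102)]: print(ray('wrist',*a,.049))
l,r=[ray('wrist',*a,.049) for a in [(220,102),(336,102)]]
w=l-r; print(np.hypot(*w[:2]),np.degrees(np.arctan2(-w[0],w[1])),(l+r)/2)
# lower outer edge of front plate (z=.042)
im=np.load('pics/w1.npz')['im'].astype(int); g=im.sum(2)//3
print(g[90:122,278]); print(g[90:122,240])
d=np.load('pics/w1.npz')['d']; P=cloud('wrist',d); print(np.round(P[92:116:2,278],4)); print(P[265,275],P[259,291])
E
```

```text
[0.53957735 0.27876822 0.049     ]
[0.52263707 0.17874865 0.049     ]
0.10144401545097032 -9.612943407750485 [0.53110721 0.22875844 0.049     ]
[236 236 238 238 237 237 236 237 200 191 196 197 214 210 197 190 189 184
 180 187 231 232 222 125  73  71  68  71  69  73  70  65]
[236 236 236 236 236 237 236 208 229 251 254 255 255 255 255 255 255 255
 255 255 255 255 249  82  67  71  68  70  71  71  69  70]
[[ 0.5398  0.228   0.0069]
 [ 0.538   0.2283  0.0082]
 [ 0.5361  0.2286  0.0088]
 [ 0.5344  0.2282  0.0469]
 [ 0.5327  0.2285  0.0472]
 [ 0.5311  0.2287  0.0502]
 [ 0.5295  0.229   0.0509]
 [ 0.5278  0.2293  0.0504]
 [ 0.5262  0.2296  0.0499]
 [ 0.5242  0.2301  0.0414]
 [ 0.5224  0.2304  0.0397]
 [ 0.5189  0.2318 -0.0016]]
[0.47133947 0.23718509 0.2420939 ] [0.46995156 0.23071354 0.23595419]
```

```bash
python3 -m pendant '[[[-0.004,0,0.035,0,0,0,1],[0,0,0.035,0,0,0,1],[0,0,0.035,0,0,0,1],[0,0,0.035,0,0,0,1],[0,0,0.035,0,0,0,1],[0,0,0.025,0,0,0,1],[0,0,0.01,0,0,0,1],[0,-0.015,0,0,0,0,1],[0,-0.015,0,0,0,0,1],[0,-0.01,0,0,0,0,1]]]'
```

```text
time_s: 3.8
eef_pos: [0.5025, 0.2309, 0.0474]
eef_rot: [0.001, -0.644, 0.765, -0.001]
wrist_force: [0.2, 0.1, 0.0]
opening: -0.001
```

```bash
python3 -m pendant '[[[-0.002,-0.008,0,0,0,0,1],[0,-0.01,0,0,0,0,1],[0,-0.01,0,0,0,0,1],[0,-0.01,0,0,0,0,1],[0,-0.01,0,0,0,0,1]]]'
python3 -m pendant '[[[0,-0.01,0,0,0,0,1],[0,-0.01,0,0,0,0,1],[0,-0.01,0,0,0,0,1],[0,-0.01,0,0,0,0,1]]]'
```

```text
time_s: 4.3
eef_pos: [0.5488, 0.2252, 0.0461]
eef_rot: [-0.0, -0.645, 0.764, 0.0]
wrist_force: [-3.2, -0.8, 2.3]
opening: 0.002
time_s: 4.7
eef_pos: [0.5886, 0.2184, 0.0461]
eef_rot: [-0.0, -0.645, 0.764, 0.0]
wrist_force: [-3.2, -1.1, 0.2]
opening: 0.003
```

```bash
python3 -m pendant '[[[0,-0.005,0,0,0,0,1],[0,-0.005,0,0,0,0,1],[0,-0.003,0,0,0,0,1]]]'
python3 -m pendant '[[[0,-0.003,0,0,0,0,1],[0,0,0,0,0,0,1]]]'
```

```text
time_s: 5.0
eef_pos: [0.6011, 0.2164, 0.0462]
eef_rot: [0.0, -0.645, 0.764, -0.0]
wrist_force: [-3.3, -1.2, 0.8]
opening: -0.002
time_s: 5.2
eef_pos: [0.6027, 0.2162, 0.0461]
eef_rot: [-0.001, -0.645, 0.764, 0.001]
wrist_force: [-6.2, -1.2, 2.7]
opening: 0.001
```

```bash
python3 -m pendant '[[[0,-0.003,0,0,0,0,1],[0,0,0,0,0,0,1]]]'
python3 -m pendant '[[[0,-0.003,0,0,0,0,1],[0,0,0,0,0,0,1]]]'
```

```text
time_s: 5.4
eef_pos: [0.6029, 0.2161, 0.046]
eef_rot: [-0.003, -0.645, 0.764, 0.003]
wrist_force: [-16.5, -0.7, 12.1]
opening: -0.0
time_s: 5.6
eef_pos: [0.603, 0.2161, 0.0458]
eef_rot: [-0.006, -0.645, 0.764, 0.005]
wrist_force: [-27.3, 0.3, 19.4]
opening: -0.0
```

Force rises to 27 N with no further motion, at TCP (0.603, 0.216). I predicted home at (0.602, 0.213), so the tray is on its end stop. I'll back off, lift and check.

```bash
python3 -m pendant '[[[0,0.01,0,0,0,0,1],[0,0.015,0,0,0,0,1],[0,0.02,0,0,0,0,1],[0,0.025,-0.02,0,0,0,1],[0,0.02,-0.04,0,0,0,1],[0,0,-0.045,0,0,0,1],[0,0,-0.045,0,0,0,1],[0,0,-0.04,0,0,0,1],[0,0,-0.02,0,0,0,1],[0,0,0,0,0,0,1]]]'
python3 - <<'E'
from h import *
im,d=snap('wrist','w2'); P=cloud('wrist',d)
for u in (240,280,320):
  c=P[:,u]; m=(c[:,2]>.036)&(c[:,2]<.056)&(c[:,0]<.7); print(u,np.round(c[m][-1],4),np.round(c[m][0],4),m.sum())
E
```

```text
time_s: 6.6
eef_pos: [0.5236, 0.231, 0.2613]
eef_rot: [0.005, -0.645, 0.764, -0.002]
wrist_force: [0.3, 0.0, 0.5]
opening: -0.0
240 [0.619  0.2562 0.0366] [0.6306 0.2529 0.0435] 16
280 [0.612  0.2208 0.0376] [0.6237 0.2186 0.0456] 16
320 [0.606  0.1853 0.0371] [0.6181 0.1841 0.0424] 16
```

View pics/w2.png

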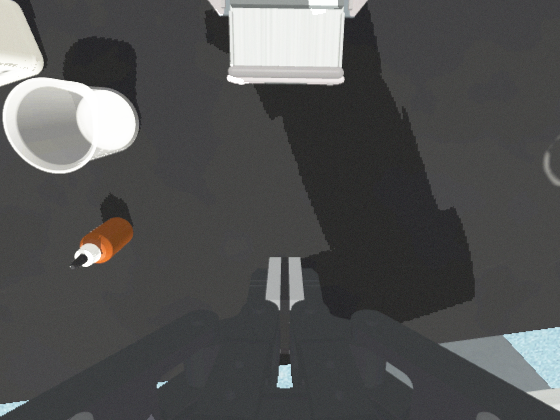

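The empty tray's lip front is at local x −0.148 against −0.146 expected when home, and the wells are hidden. Next, move in front of the full unit and look.

```bash
python3 -m pendant '[[[0,0,0,0,0,-0.071,1],[0,0,0,0,0,-0.07,1],[0.03,0,0,0,0,0,1],[0.048,0,0,0,0,0,1],[0.048,0,0,0,0,0,1],[0.048,-0.006,0,0,0,0,1],[0.048,0,0,0,0,0,1],[0.048,0,0,0,0,0,1],[0.048,0,0,0,0,0,1],[0.031,0,0,0,0,0,1]]]'
python3 -m pendant '[[[0,0,0,0,0,0,1]]]'
python3 - <<'E'
from h import *
im,d=snap('wrist','w3'); P=cloud('wrist',d)
print(ctrl.get_obs()['eef_rot'])
for u in (240,280,320):
  c=P[:,u]; m=(c[:,2]>.036)&(c[:,2]<.056)&(c[:,0]<.7); print(u,np.round(c[m][-1],4),np.round(c[m][0],4),m.sum(), np.nonzero(m)[0][[0,-1]])
E
```

```text
time_s: 7.65
eef_pos: [0.5161, -0.1217, 0.2542]
eef_rot: [-0.001, -0.696, 0.718, 0.001]
wrist_force: [0.1, 0.6, 0.6]
opening: 0.0
time_s: 7.75
eef_pos: [0.5163, -0.1225, 0.2543]
eef_rot: [-0.001, -0.695, 0.719, 0.001]
wrist_force: [0.8, 0.6, -0.9]
opening: 0.004
[-3.75054762e-04 -6.95726918e-01  7.18305153e-01  1.27404228e-03]
240 [ 0.5967 -0.082   0.0384] [ 0.6087 -0.084   0.048 ] 16 [77 92]
280 [ 0.5955 -0.1177  0.0392] [ 0.6077 -0.1182  0.0473] 16 [77 92]
320 [ 0.5944 -0.1534  0.0375] [ 0.6065 -0.1524  0.0482] 16 [77 92]
```

View pics/w3.png

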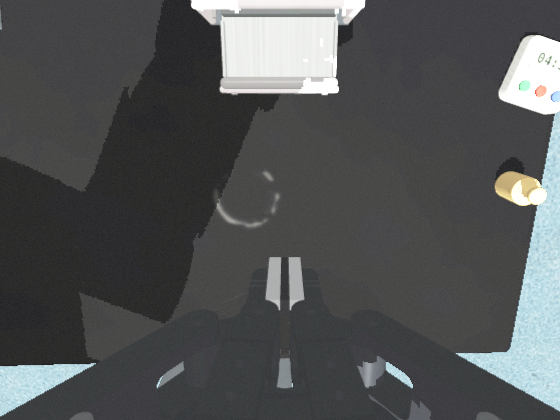

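The wrist view shows the full tray's lip level at row ~88, columns 219–338, with the pocket behind it at rows 15–77. The bar's rear edge is at x≈0.608 and the housing face at about 0.655, so I'll enter at (0.631, −0.119).

```bash
python3 -m pendant '[[[-0.007,-0.03,0,0,0,0,1],[0,-0.04,0,0,0,0,1],[0,-0.03,0,0,0,0,1],[0,-0.015,0.02,0,0,0,1],[0,0,0.04,0,0,0,1],[0,0,0.04,0,0,0,1],[0,0,0.035,0,0,0,1],[0,0,0.02,0,0,0,1],[0,0,0,0,0,0,1]]]'
python3 - <<'E'
from h import *
im,d=snap('wrist','w4'); P=cloud('wrist',d)
print(ctrl.get_obs()['eef_pos'])
E
```

```text
time_s: 8.7
eef_pos: [0.6289, -0.1121, 0.0959]
eef_rot: [-0.002, -0.698, 0.716, 0.004]
wrist_force: [-0.5, 0.8, -0.9]
opening: -0.001
[ 0.63058728 -0.11291745  0.09862905]
```

View pics/w4.png

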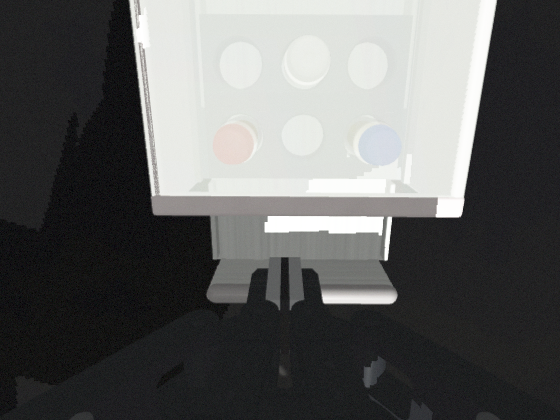

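The lip spans columns 208–397 at row ~293 and the fingertips are at (285,258), over the pocket and just in front of the hood edge (row ~215). The red, white and blue caps stand upright under the hood. The y position is about 5 mm off, so I'll correct that and go down.

```bash
python3 - <<'E'
from h import *
print(ray('wrist',302,215,.06),ray('wrist',302,200,.072), ray('wrist',208,293,.046),ray('wrist',397,293,.046),ray('wrist',215,258,.01))
E
python3 -m pendant '[[[0.005,0,0.015,0,0,0,1],[0,0,0.015,0,0,0,1],[0,0,0.015,0,0,0,1],[0,0,0.01,0,0,0,1],[0,0,0,0,0,0,1]]]'
```

```text
[ 0.65383407 -0.12066388  0.06      ] [ 0.66463065 -0.1202488   0.072     ] [ 0.60556608 -0.06971542  0.046     ] [ 0.60301723 -0.17220354  0.046     ] [ 0.60912218 -0.06700765  0.01      ]
time_s: 9.25
eef_pos: [0.6306, -0.1196, 0.0439]
eef_rot: [-0.001, -0.697, 0.717, 0.002]
wrist_force: [-0.6, -0.8, 0.1]
opening: 0.002
```

Tips are in the pocket with no contact force. I'll draw gently.

```bash
python3 -m pendant '[[[0,0.004,0,0,0,0,1],[0,0.004,0,0,0,0,1],[0,0.003,0,0,0,0,1],[0,0.003,0,0,0,0,1],[0,0.003,0,0,0,0,1],[0,0.004,0,0,0,0,1],[0,0.005,0,0,0,0,1],[0,0.005,0,0,0,0,1]]]'
python3 -m pendant '[[[0,0.006,0,0,0,0,1],[0,0.006,0,0,0,0,1],[0,0.006,0,0,0,0,1],[0,0.006,0,0,0,0,1],[0,0.006,0,0,0,0,1],[0,0.006,0,0,0,0,1],[0,0.006,0,0,0,0,1],[0,0.006,0,0,0,0,1],[0,0.006,0,0,0,0,1],[0,0.004,0,0,0,0,1]]]'
python3 - <<'E'
from h import *
im,d=snap('wrist','w5')
E
```

```text
time_s: 10.05
eef_pos: [0.6012, -0.1194, 0.0468]
eef_rot: [0.0, -0.697, 0.717, -0.001]
wrist_force: [2.5, 0.4, 2.1]
opening: -0.005
time_s: 11.05
eef_pos: [0.5424, -0.1176, 0.0462]
eef_rot: [-0.0, -0.697, 0.717, 0.0]
wrist_force: [2.6, -0.4, 1.7]
opening: -0.001
```

View pics/w5.png

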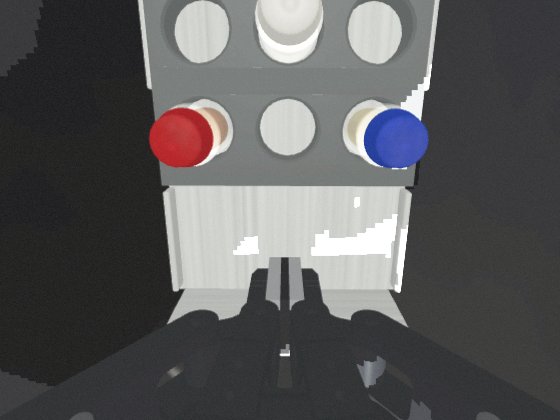

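The tray follows the fingers, and the red, blue and white vials stand upright in their wells, well clear. About 33 mm remains.

```bash
python3 -m pendant '[[[0,0.004,0,0,0,0,1],[0,0.005,0,0,0,0,1],[0,0.005,0,0,0,0,1],[0,0.005,0,0,0,0,1],[0,0.004,0,0,0,0,1],[0,0.003,0,0,0,0,1],[0,0.002,0,0,0,0,1]]]'
python3 -m pendant '[[[0,0.002,0,0,0,0,1],[0,0.002,0,0,0,0,1],[0,0.002,0,0,0,0,1]]]'
```

```text
time_s: 11.8
eef_pos: [0.5147, -0.1167, 0.0462]
eef_rot: [-0.0, -0.697, 0.717, 0.0]
wrist_force: [2.0, 0.7, -1.8]
opening: 0.001
time_s: 12.1
eef_pos: [0.5098, -0.1167, 0.0464]
eef_rot: [0.001, -0.697, 0.717, -0.001]
wrist_force: [10.0, 3.2, -7.2]
opening: 0.0
```

```bash
python3 -m pendant '[[[0,0.002,0,0,0,0,1],[0,0,0,0,0,0,1]]]'
python3 -m pendant '[[[0,0.003,0,0,0,0,1],[0,0,0,0,0,0,1]]]'
```

```text
time_s: 12.3
eef_pos: [0.5097, -0.1168, 0.0468]
eef_rot: [0.002, -0.697, 0.717, -0.003]
wrist_force: [13.5, 2.6, -9.3]
opening: -0.004
time_s: 12.5
eef_pos: [0.5096, -0.1173, 0.0476]
eef_rot: [0.004, -0.697, 0.717, -0.005]
wrist_force: [22.4, 3.5, -15.1]
opening: 0.001
```

It's on the stop: 22 N, no motion, 121 mm of travel including the gap. Now unhook by easing back about 10 mm and lifting straight up.

```bash
python3 -m pendant '[[[0,-0.005,0,0,0,0,1],[0,-0.005,0,0,0,0,1],[0,-0.007,0,0,0,0,1],[0,0,0,0,0,0,1]]]'
```

```text
time_s: 12.9
eef_pos: [0.5217, -0.1173, 0.0463]
eef_rot: [-0.0, -0.697, 0.717, -0.0]
wrist_force: [0.7, -0.1, 0.2]
opening: -0.001
```

```bash
python3 -m pendant '[[[0,0,-0.01,0,0,0,1],[0,0,-0.02,0,0,0,1],[0,0,-0.03,0,0,0,1],[0,0,-0.04,0,0,0,1],[0,0,-0.04,0,0,0,1],[0,0,-0.04,0,0,0,1],[0,0.03,-0.03,0,0,0,1],[0,0.04,0,0,0,0,1],[0,0.03,0,0,0,0,1],[0,0,0,0,0,0,1]]]'
python3 - <<'E'
from h import *
im,d=snap('wrist','w6'); P=cloud('wrist',d)
for u in (250,290,320):
  c=P[:,u]; m=(c[:,2]>.036)&(c[:,2]<.056)&(c[:,0]<.6)&(c[:,0]>.46); print(u,np.round(c[m][-1],4),np.round(c[m][0],4),m.sum())
snap('top','top6'); snap('scene','s6')
im=np.load('pics/top6.npz')['im'];cv2.imwrite('pics/crop6.png',cv2.resize(im[120:270,120:430,::-1],None,fx=2.5,fy=2.5,interpolation=cv2.INTER_CUBIC))
E
```

```text
time_s: 13.9
eef_pos: [0.4181, -0.1135, 0.2566]
eef_rot: [-0.0, -0.697, 0.717, 0.0]
wrist_force: [-0.0, -0.0, 0.9]
opening: -0.002
250 [ 0.4895 -0.0841  0.0416] [ 0.5694 -0.09    0.0544] 25
290 [ 0.4884 -0.1202  0.0413] [ 0.5003 -0.1204  0.0453] 15
320 [ 0.4867 -0.1474  0.0396] [ 0.5691 -0.1461  0.0519] 25
```

View pics/w6.png

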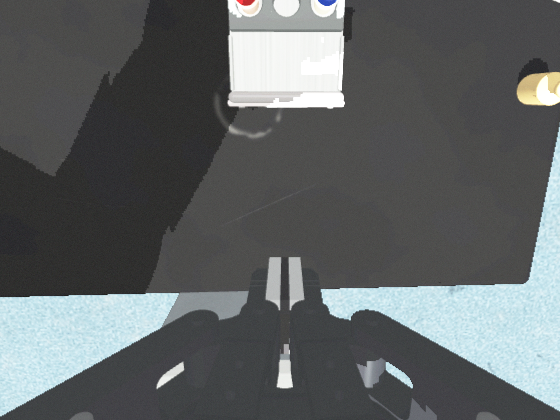

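View pics/crop6.png

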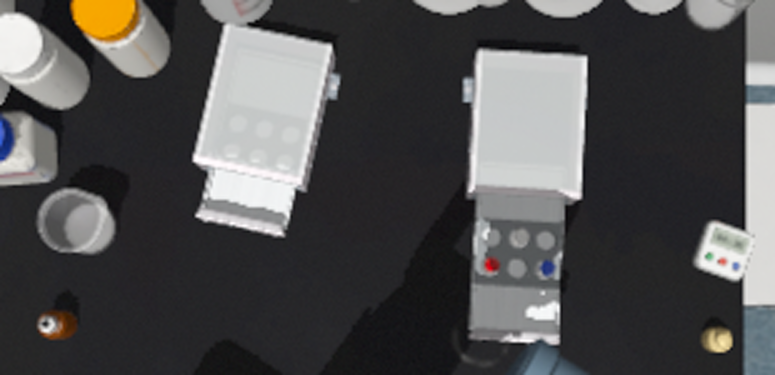

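View pics/s6.png

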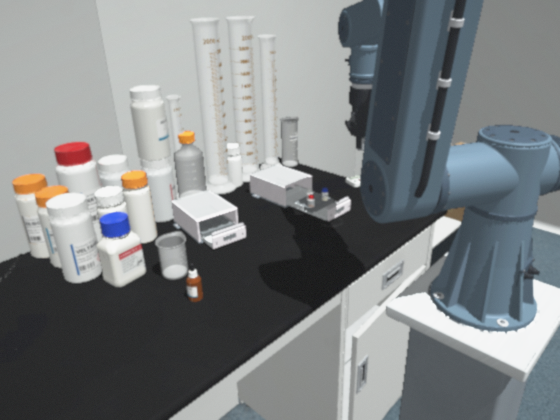

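```bash
python3 - <<'E'
from h import *
im,d=snap('wrist','w7')
g=im.astype(int).sum(2)//3; g3=np.load('pics/w3.npz')['im'].astype(int).sum(2)//3
print(ctrl.get_obs()['eef_pos'])
for u in (245,285,300): print('w7',u,g[84:112,u])
for u in (245,270,285): print('w3',u,g3[70:98,u])
o=ctrl.get_obs()
a=ray('wrist',288,106.5,.042); print(a)
# bystanders before/after in the top picture
A=np.load('pics/top0.npz');B=np.load('pics/top6.npz')
df=np.abs(A['im'].astype(int)-B['im']).sum(2)
for n,(u0,u1,v0,v1) in dict(beaker=(132,168,192,225),drop=(130,155,238,260),timer=(394,425,205,235),weight=(397,416,246,264)).items(): print(n,df[v0:v1,u0:u1].mean(),np.percentile(df[v0:v1,u0:u1],99))
E
```

```text
[ 0.42175432 -0.11443324  0.25683426]
w7 245 [245 244 245 245 245 245 245 245 245 245 244 237 207 208 207 211 223 218
 205 201 198 197 187 218 240 238 207 115]
w7 285 [242 243 243 243 243 243 243 242 243 243 242 234 207 208 208 210 225 220
 255 255 255 255 255 254 255 255 255 220]
w7 300 [245 245 245 245 244 245 245 245 245 245 246 245 219 248 254 255 255 255
 255 255 255 255 255 255 255 255 255 188]
w3 245 [239 238 238 239 239 238 231 197 196 194 201 208 205 191 190 187 183 179
 168 231 233 229 218 107  40  42  41  43]
w3 270 [238 237 238 236 238 239 228 196 194 196 200 215 207 193 189 190 183 177
 168 232 235 232 216 124  55  41  43  43]
w3 285 [242 241 242 240 241 241 233 196 194 195 199 214 206 193 187 187 184 175
 169 233 237 233 217 132  79  72  73  72]
[ 0.48906639 -0.11862057  0.042     ]
beaker 2.508417508417508 10.0
drop 3.3854545454545453 11.0
timer 1.778494623655914 8.0
weight 29.558479532163744 252.7199999999998
```

The lip is 18 px further back in the frame and the TCP moved 94.5 mm, which gives about 110 mm of tray travel. The weight's patch in the top image changed, so I'm checking whether that's just the shadow.

```bash
python3 - <<'E'
from h import *
A=np.load('pics/top0.npz')['im'];B=np.load('pics/top6.npz')['im']
c=np.hstack([x[235:275,385:425,::-1] for x in (A,B)]); cv2.imwrite('pics/wt.png',cv2.resize(c,None,fx=9,fy=9,interpolation=cv2.INTER_NEAREST))
for x in (A,B):
    h=cv2.cvtColor(x,cv2.COLOR_RGB2HSV)[240:270,390:414]; m=(h[...,1]>80)&(h[...,2]>60); v,u=np.nonzero(m); print(u.mean()+390,v.mean()+240,m.sum())
f,cx,cy,T=K('wrist'); print(ray('wrist',288,110.7,.042), ctrl.get_obs()['eef_pos'],ctrl.get_obs()['time_s'])
E
```

```text
406.4392523364486 255.42056074766356 107
406.4423076923077 255.45192307692307 104
[ 0.48541772 -0.11852931  0.042     ] [ 0.42175432 -0.11443324  0.25683426] 14.1
```

View pics/wt.png

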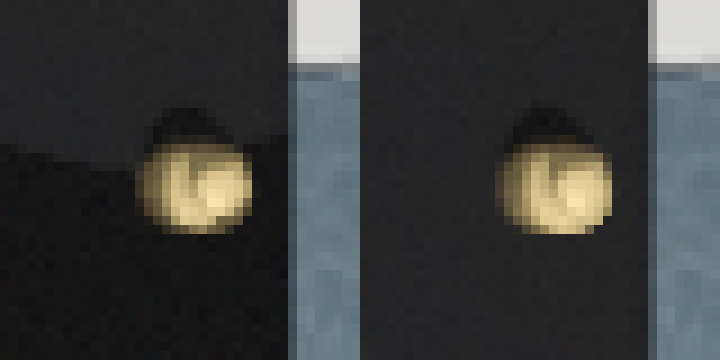

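The weight hasn't moved: its centroid is at (406.44, 255.4) in both pictures, and only the arm's shadow shifted. Handing in.

```bash
python3 -c "
from bench import ctrl
print(ctrl.hand_in())"
```

```text
the job is handed in; nothing more can be done
None
```

I pushed the empty tray home, then drew the full tray out to its stop. I handed in at about 14 s with the arm clear of everything. Throughout, the gripper was shut, so neither lip was pinched.

- **Empty tray:** I pushed it with the shut fingertips until it stopped moving at 27 N. Its front then measured 148 mm ahead of the unit's centre, against the 146 mm expected when home.
- **Full tray:** I hooked the fingertips behind the lip and drew the tray until it stopped moving at 22 N.
- **Full tray travel:** The hand's own travel gave 109 mm. A first camera estimate gave 107 mm, taken while the arm was still settling. A second gave about 110 mm, matching the stop.
- **Vials:** All three were upright in their wells with the fingers well clear at my mid-draw look. The final top view shows the red and blue caps in their wells, and the third vial less clearly.
- **Bystanders:** The timer, dropper bottle and beaker look the same in the before and after top views. The weight's patch differed, but its position matched to within 0.1 pixel, so the change was only the arm's shadow.

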